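# Load the core box into the spring squeeze jig

## Robot

A 6-joint arm with a two-finger parallel gripper is mounted at the origin on the work surface. World frame = base frame: x ahead of the robot, y to its left, z up, the work surface at z = 0. Lengths are in m, angles in rad, forces in N, time in s.
With the tool pointing down it reaches from about 0.375 to 0.75 m from the base axis. Payload 9 kg.
Tool frame: the origin (TCP) lies at the centre of the arm's flange, where the gripper is bolted on; the fingertips stand 173 mm ahead of it and the grasp point (between the pads) lies 155 mm ahead of it; x points along the fingers, z is the direction in which the jaws open and shut, and the axes are right-handed (so a half turn about x gives the same grasp; the last joint's range is limited). The gripper opens to 85 mm and grips with 20 to 120 N. Pads are 22 mm wide; open, the fingers measure 114 mm over their backs; the gripper's body (76 mm by 85 mm) begins 54 mm behind the grasp point. The pads swing forward as they close: fully open they stand 13 mm farther back than shut.
Start: joints at [1.123, 0.104, 0.097, 1.564, 0, 1.353], TCP at [0.137, 0.584, 0.405] pointing down, gripper open.
Joint ranges: [-2.99, 2.99], [-0.84, 1.86], [-1.1, 1.16], [-1.84, 2.11], [-1.51, 1.56], [-3.14, 3.14]. Speed limits (rad/s): [2.22, 2.22, 2.57, 3.14, 3.14, 3.14].

## Interface

Orientations are given as a unit quaternion [x, y, z, w].
In Python, from plant import r, camera, order gives the robot as it stands.
- The arm moves only by the shell command python3 -m jog 'ROWS'. ROWS is a JSON object of lists of equal length, an entry for each row: "translation": the shift along the tool's x, y, z in mm, a list of three; "angular": the turn, a rotation vector about the tool's x, y, z in degrees, a list of three; "claw": the closure in counts, from 0 (fully open) to 255 (shut). A call has 1 to 12 rows; each row is the pose to reach, as a shift and turn from the pose commanded when the call began, along the tool's axes at that moment; what a row does not reach only later rows make up. A row lasts 1/12 s, in which the tool goes at most 41.7 mm and 7.16 degrees, less where a joint would pass 70% of its speed; a pose out of reach is approached as far as the arm can. A call with a gripper value outside its range is refused whole. The fingers move at their own pace and stop on an object; the grip force is fixed at half the most. Time passes only in rows, so rows that repeat a pose let the fingers close. It gives the time, the measured TCP pose, the force and the opening at its end, in the units of the state.
- r.read_state(): the state, without advancing time (a new reading comes with each control period).
- camera(name): name is "side" or "top"; returns a dict with "img" (480x640x3 uint8, red, green, blue), "fx", "fy", "cx", "cy" (pixels), "rvec" (rotation vector, rad) and "tvec" (3), from world to camera coordinates, as OpenCV has them. Camera axes: x right, y down, z forward; pixel columns grow to the right and rows downward; lengths in m; the calibration is good to about 2 mm. A picture is of the moment at which its call begins. There is no depth.
- order.job_done(): hands the job in, once; it reports no verdict.
The state is a dict: "time_s": time; "joints": joint angles; "qd": joint speeds; "joint_efforts": joint torques, N m; "tcp_pos": TCP position; "orientation": TCP orientation; "contact_force": force on the tool from outside, world axes, zero at the start; "wrist_torque": the same for the moment, N m; "opening": opening from 0.0 (shut) to 1.0 (fully open).
Only numpy, scipy, OpenCV 4.12 (cv2) and the standard library are available. Lean on these libraries where they do the work, as an engineer would, in place of code of your own. Each camera call takes 0.05 s, during which the arm holds its last target.

## Task

Load the grooved pine core box into the squeeze jig: press the sprung plate back (the box itself can do it) and slip the box down upright behind the low lip, flat on the bed, midway between the hinge post and the keeper fork, with its groove in line with the hold-down bar, and let the plate close on it. Only then tip the hold-down bar over so that it drops into the groove and the keeper. Let go, and leave everything else on the bench where it is.

Things in the scene. Friction and masses are not known exactly. Their poses are not given: they have to be found in the camera images.
- core_box: split pine core box: loose upright block 40 (its x) x 50 (its y) x 62 high, 0.08 to 0.17 kg. A groove 20 wide, 10 deep runs across its top along its y, open at both ends (groove floor 52 above the underside). A thin dark joint line runs down both faces that the groove runs out of. Origin centre of underside. Works either way round (half turn about z).
- jig: squeeze jig fixed to the bench: iron bed plate 12 thick, x -80 to +120, y -115 to +115. Origin on the bench under the seat's centre; +x is the way the sprung plate is pushed back (away from the robot, give or take the yaw). The seated box has its origin at jig x 0, y 0, z 12, groove along jig y. Grey spring block behind at x 65 to 110, y -50 to +50, top z 62.
- lip_top (a point): top middle of the fixed low lip's inner face, at jig (-20, 0, 26) mm. The lip is 14 high above the bed, 10 thick (jig x -30 to -20), y -35 to +35. The box sits between this lip and the sprung plate.
- keeper (a point): top middle of the keeper fork, at jig (0, -86, 86) mm: two cheeks, y -94 to -78, outer faces at x -18 and +18, with a 19 gap between that takes the free end of the hold-down bar.
- carriage (a joint): travel of the sprung plate in m: 0 shut, 0.032 fully back; it moves along jig +x. The spring pushes it shut with 6 N at 0 plus 200 N per m of travel, and it returns within a fraction of a second. With the box in the seat it reads 0.014.
- plate_face (a point): top middle of the sprung plate's working face, the face towards the lip. The plate is steel, 14 thick, 80 wide (y), 67 tall, upright, its top at jig z 80. Shut, the face stands at jig x +6, leaving a 26 gap to the lip, too narrow for the 40 thick box; the face is taller than the lip, so a box held above the lip can be pressed against it.
- hold_bar (a joint): angle of the gravity hold-down bar in rad: 0 level across the seat in the box's groove, growing as it is raised, pi/2 upright, 1.95 its open stop, where it leans outward (to jig +y) under its own weight. Once tipped inward past upright it falls down by itself, slowed a little; without a box it falls to -0.12.
- bar_hinge (a point): axis of the hold-down bar, at jig (0, +85, 69) mm; the bar turns in the upright plane jig x = 0. Two hinge cheeks carry it: jig y 74 to 96, x -18 to +18, top z 80. The bar is steel, 12 wide (jig x), 10 thick, 0.15 kg.
- bar_knob (a point): centre of the black ball (22 diameter) on the free end of the hold-down bar, 193 from the hinge axis on the bar's centre line; when open it is the highest thing on the jig, about 250 above the bench
- follow_block: bystander: plain pine block 62 x 45 x 42 high, no groove; origin centre of underside
- core_print: bystander: squat grey ceramic core print, stepped round, 58 diameter, 36 high; origin centre of underside
- dowel_a: bystander: cast iron dowel standing on its collar, 28 diameter, 44 high; origin centre of underside
- dowel_b: bystander: a second dowel like dowel_a
- vent_rod: bystander: brass T-handled rod 180 long, 8 thick, lying flat; origin under its middle, x along the rod
- strike_bar: bystander: flat steel bar 240 x 32 x 6 lying flat; origin centre of underside, x along it
Mind the look-alikes: they are no part of the job. Leave any green or pink look-alike of the core_box alone.

How it is judged:
On the way, in this order (a step that is already met when the one before it is completed fails the run):
1. the core box is down in the seat, gripped by the sprung plate, with the hold-down bar still up (x of core_box in the frame of jig between -0.004 and 0.004 m and y of core_box in the frame of jig between -0.015 and 0.015 m and z of core_box in the frame of jig between 0.008 and 0.016 m and angle between core_box's own z axis and vertical below 0.06 rad and angle between the x axis of core_box and the x axis of jig, either way round below 0.08 rad and value of joint carriage between 0.009 and 0.018 m and value of joint hold_bar above 1 rad), for 0.2 s.
2. the hold-down bar lies in the groove of the seated box (x of core_box in the frame of jig between -0.004 and 0.004 m and y of core_box in the frame of jig between -0.015 and 0.015 m and z of core_box in the frame of jig between 0.008 and 0.016 m and angle between core_box's own z axis and vertical below 0.06 rad and angle between the x axis of core_box and the x axis of jig, either way round below 0.08 rad and value of joint carriage between 0.009 and 0.018 m and value of joint hold_bar between -0.05 and 0.05 rad), for 0.2 s.
At the end, for the whole second after the job is handed in: Core box at rest, released, on the jig bed: within 4 mm of the seat along jig x and in height, 15 mm along y; upright within 0.06 rad, square within 0.08 rad; plate travel 9 to 18 mm; hold-down bar in the groove, within 0.05 rad of level (all of step 2 and linear speed of core_box below 0.02 m/s and contact force between the fingers and core_box below 0.1 N); the robot touches nothing.
It fails at once if a bystander is moved by more than 40 mm (distance of any of follow_block, core_print, dowel_a, dowel_b, vent_rod, strike_bar from where it was at the start of the episode above 0.04 m).
It also fails if it takes over 51 s, if anything falls off the work surface, if the arm or the gripper's body presses on something with over 40 N, if the wrist force passes 120 N, or if a joint passes its speed limit or range.

## Working session

There is one attempt and no reset: what is moved stays moved. The work goes in short steps, Python scripts to look and compute and a shell command to move; the robot and the scene stay as the last step left them, time stands still between calls to the robot, and variables do not carry over. Pictures are saved under pics/ and viewed, and the job is handed in when it is done.

```bash
ls; mkdir -p pics; python3 - <<'E'
from plant import r,camera,order
import cv2,numpy as np
for n in("side","top"):
    c=camera(n); cv2.imwrite(f"pics/{n}0.png",c["img"][:,:,::-1]); print(n,c["fx"],c["fy"],c["cx"],c["cy"],c["rvec"],c["tvec"])
    R=cv2.Rodrigues(np.array(c["rvec"],float))[0]; print(-R.T@np.array(c["tvec"]).ravel())
s=r.read_state();print(s)
E
```

```text
pics
side 572.0851294541063 572.0851294541063 326.31837239339944 239.99710199443064 [ 2.15674241 -0.8765289   0.41522162] [-0.32701935  0.27263739  1.33596371]
[-0.35652084 -0.80453673  1.09164343]
top 443.77037729918084 443.77037729918084 321.5752115795016 235.12434502922486 [ 2.14553404 -2.17096287  0.1398546 ] [0.00800495 0.49209009 0.9357222 ]
[0.37105508 0.00658496 0.9899836 ]
{'time_s': 0.1, 'joints': array([1.12331651e+00, 1.04615002e-01, 9.65377129e-02, 1.56390729e+00,
       4.96101450e-05, 1.35309663e+00]), 'qd': array([ 0.00072722, -0.00055169,  0.00196588,  0.00049761, -0.00056153,
       -0.00075116]), 'joint_efforts': array([ 6.79020333e-03, -5.58204567e+01,  5.04721892e+01,  1.30407893e-02,
       -2.81617567e-04, -3.91826859e-06]), 'tcp_pos': array([0.1365974 , 0.58414034, 0.40400923]), 'orientation': array([-0.4395529 ,  0.55440779,  0.43921685,  0.5536369 ]), 'contact_force': array([-0.27279   , -0.88289891, -0.38589992]), 'wrist_torque': array([-0.06388459,  0.01865537, -0.0167745 ]), 'opening': 1.0005170883882362}
```

View pics/side0.png

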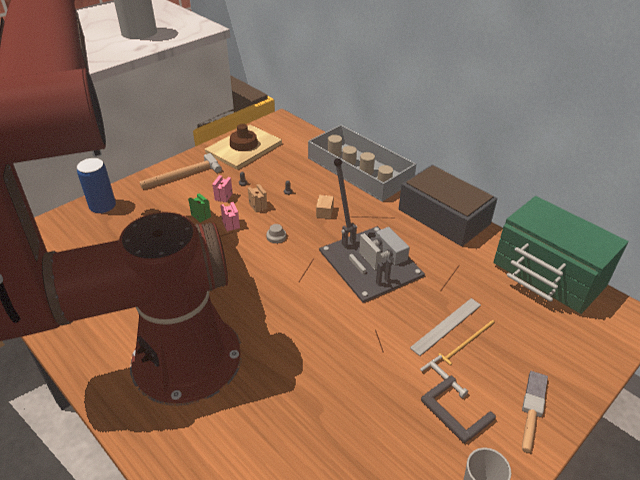

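View pics/top0.png

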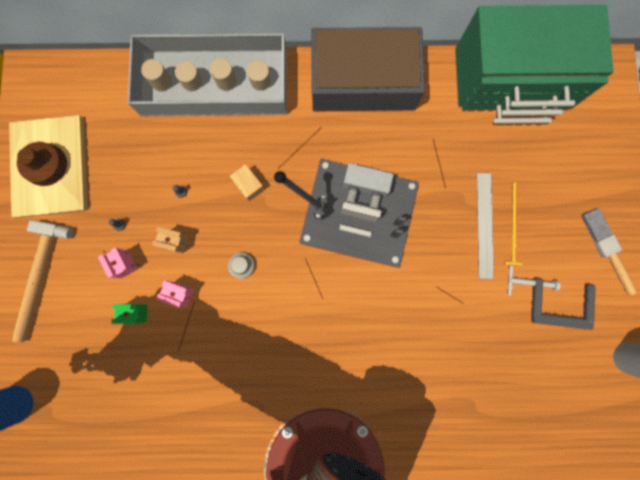

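Candidates in the top view are the tan grooved box (168,239), pink (117,262) and (175,293), green (129,313), and a plain pine block (247,181). The tan grooved one fits the description, so I'll check it in a close crop.

```bash
python3 - <<'E'
import cv2,numpy as np
t=cv2.imread("pics/top0.png");s=cv2.imread("pics/side0.png")
a=cv2.resize(t[215:265,140:200],(480,400),interpolation=cv2.INTER_CUBIC)
b=cv2.resize(s[175:225,228:288],(480,400),interpolation=cv2.INTER_CUBIC)
cv2.imwrite("pics/crop.png",cv2.resize(np.hstack([a,b]),(800,333)))
a=cv2.resize(t[150:275,265:425],(800,625),interpolation=cv2.INTER_CUBIC)
cv2.imwrite("pics/jig.png",a[:600])
b=cv2.resize(s[145:305,310:430],(450,600),interpolation=cv2.INTER_CUBIC)
cv2.imwrite("pics/jigs.png",b)
E
```

```text
(no output)
```

View pics/crop.png

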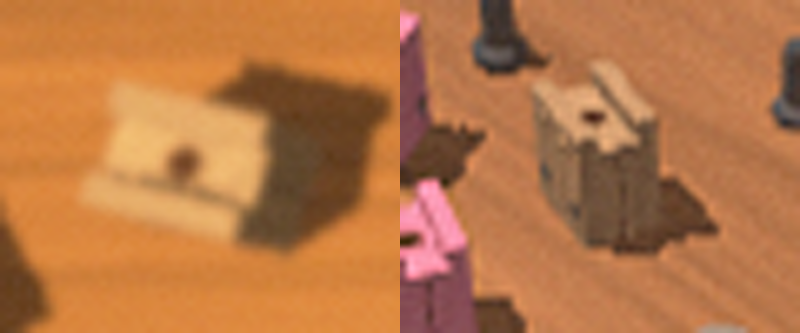

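View pics/jig.png

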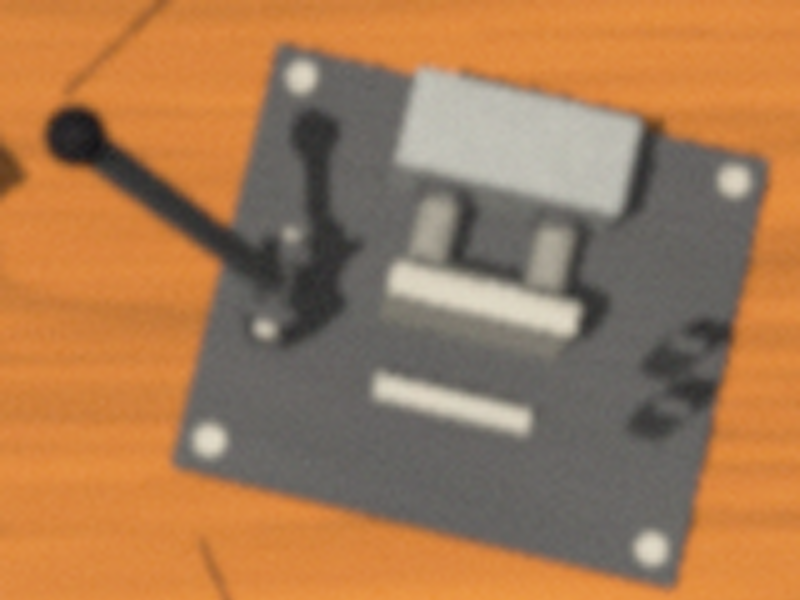

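View pics/jigs.png

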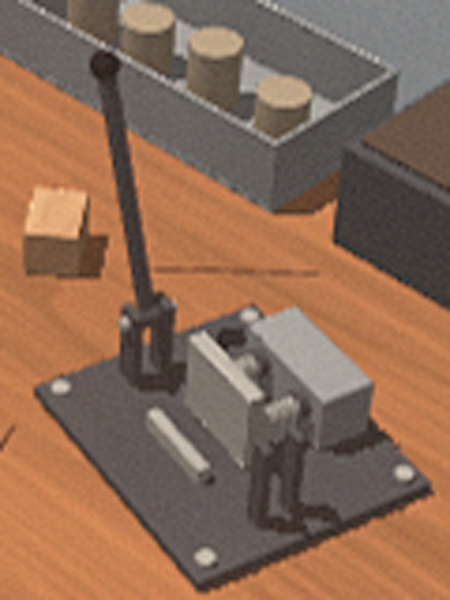

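The crop shows the tan box with a groove along its long side, a joint line on its end face and a dark hole in the groove floor at about (167,239). That's the core box. Next I'll measure the box and jig.

```bash
cat >h.py <<'E'
import numpy as np,cv2
def cam(c):
    R=cv2.Rodrigues(np.array(c["rvec"],float))[0];t=np.array(c["tvec"],float).ravel()
    K=np.array([[c["fx"],0,c["cx"]],[0,c["fy"],c["cy"]],[0,0,1]])
    return K,R,t
def ray(c,p,z):
    K,R,t=cam(c);d=R.T@np.linalg.inv(K)@np.array([p[0],p[1],1.]);o=-R.T@t
    return o+d*(z-o[2])/d[2]
def proj(c,P):
    K,R,t=cam(c);q=K@(R@np.array(P,float)+t);return q[:2]/q[2]
def tri(c1,p1,c2,p2):
    A=[]
    for c,p in((c1,p1),(c2,p2)):
        K,R,t=cam(c);M=K@np.c_[R,t];A+= [p[0]*M[2]-M[0],p[1]*M[2]-M[1]]
    u=np.linalg.svd(np.array(A))[2][-1];return u[:3]/u[3]
E
python3 - <<'E'
from plant import r,camera
from h import *
T=camera("top");S=camera("side");im=T["img"]
# bed rect
hsv=cv2.cvtColor(im,cv2.COLOR_RGB2HSV)
m=(hsv[...,1]<90).astype(np.uint8)*255
m2=np.zeros_like(m);m2[150:275,290:425]=m[150:275,290:425]
m2=cv2.morphologyEx(m2,cv2.MORPH_OPEN,np.ones((25,25)))
cs=cv2.findContours(m2,cv2.RETR_EXTERNAL,cv2.CHAIN_APPROX_NONE)[0];k=max(cs,key=cv2.contourArea)
cr=cv2.boxPoints(cv2.minAreaRect(k));print("bed px",cr.round(1).tolist())
crm=np.array([[321,159],[418.6,182],[400,267.6],[300,243]])
for cc in(cr,crm):
    W=np.array([ray(T,p,.012)[:2] for p in cc]);rc=cv2.minAreaRect((W*1000).astype(np.float32));print(W.round(4).tolist(),rc)
# lip in top
mm=np.zeros_like(m);br=(im.min(2)>150)&(hsv[...,1]<60)
mm[218:242,335:375]=br[218:242,335:375]*255
n,l,st,ce=cv2.connectedComponentsWithStats(mm);i=1+np.argmax(st[1:,4]);pts=np.argwhere(l==i)[:,::-1].astype(np.float32)
W=np.array([ray(T,p,.026)[:2]*1000 for p in pts],np.float32);print("lip",st[i],cv2.minAreaRect(W),W.mean(0))
# box
h=hsv;print(im[239,160],im[232,165],im[250,165],im[239,145])
sub=im[215:265,140:200].astype(int);lit=(sub[...,2]>85)&(sub[...,0]>150)
lm=np.zeros_like(m);lm[215:265,140:200]=lit*255
lm=cv2.morphologyEx(lm,cv2.MORPH_CLOSE,np.ones((5,5)))
cs=cv2.findContours(lm,cv2.RETR_EXTERNAL,cv2.CHAIN_APPROX_NONE)[0];k=max(cs,key=cv2.contourArea)
W=np.array([ray(T,p[0],.062)[:2]*1000 for p in k],np.float32);print("box",cv2.boundingRect(k),cv2.minAreaRect(W),cv2.boxPoints(cv2.minAreaRect(W)).round(1).tolist())
for p in [(156.2,227.8),(180.5,232.7),(176,251.4),(152.7,245.7)]: print(ray(T,p,.062).round(4))
print("hole z52",ray(T,(167.6,239.2),.052), "side hole", ray(S,(228+593/6.667-60,175+118/6.667),.052))
print("knob",tri(T,(279.8,177),S,(310+105/3.75,145+66/3.75)))
E
```

```text
bed px [[299.0, 243.5], [319.29998779296875, 155.6999969482422], [419.3999938964844, 178.8000030517578], [399.1000061035156, 266.6000061035156]]
[[0.4765, 0.0523], [0.6766, 0.0051], [0.6203, -0.2203], [0.4228, -0.1678]] ((548.7097778320312, -82.70457458496094), (232.330078125, 205.54757690429688), 75.98102569580078)
[[0.6688, 0.0013], [0.6128, -0.2183], [0.4205, -0.1697], [0.4775, 0.0501]] ((544.6237182617188, -84.13197326660156), (227.12753295898438, 198.42752075195312), 75.71802520751953)
lip [340 225  31  11 140] ((502.4193115234375, -70.99742889404297), (68.95549011230469, 9.964672088623047), 75.78983306884766) [502.58325 -70.63498]
[237 183 112] [230 172 107] [216 132  64] [205 126  55]
box (152, 227, 28, 24) ((484.309326171875, 329.302978515625), (53.3049430847168, 40.66881561279297), 75.37213134765625) [[457.8999938964844, 308.6000061035156], [497.29998779296875, 298.3999938964844], [510.70001220703125, 350.0], [471.3999938964844, 360.20001220703125]]
[0.5078 0.351  0.062 ]
[0.4968 0.2995 0.062 ]
[0.4574 0.3079 0.062 ]
[0.47   0.3571 0.062 ]
hole z52 [0.48455243 0.3296979  0.052     ] side hole [0.4847855  0.32599848 0.052     ]
knob [0.56815571 0.07270383 0.24477497]
```

```bash
cat >>h.py <<'E'
from scipy.spatial.transform import Rotation as Ro
def jig(x,y,z,o=(.526,-.078),yaw=-14.3):
    a=np.radians(yaw);return np.array([o[0]+x*np.cos(a)-y*np.sin(a),o[1]+x*np.sin(a)+y*np.cos(a),z])
def go(s,g,th,off=.155):
    R0=Ro.from_quat(s["orientation"]);z=np.array([np.cos(np.radians(th)),np.sin(np.radians(th)),0]);x=np.array([0,0,-1.])
    R1=Ro.from_matrix(np.c_[x,np.cross(z,x),z])
    tcp=np.array(g)-off*x
    print("trans mm",(R0.inv().apply(tcp-s["tcp_pos"])*1000).round(1),"rot deg",np.degrees((R0.inv()*R1).as_rotvec()).round(2))
E
python3 - <<'E'
from plant import r
from h import *
s=r.read_state();R=Ro.from_quat(s["orientation"]).as_matrix();print(R.round(3),s["joints"])
for th in(75.5,-104.5):
  go(s,[.4845,.3285,.16],th)
E
```

```text
[[-0.    -0.974  0.228]
 [-0.001  0.228  0.974]
 [-1.     0.    -0.001]] [1.12330671e+00 1.04463049e-01 9.68060905e-02 1.56389153e+00
 6.90847754e-06 1.35313265e+00]
trans mm [  89.3 -397.  -169.6] rot deg [ 1.33 -0.04 -0.01]
trans mm [  89.3 -397.  -169.6] rot deg [-1.7867e+02  1.0000e-02 -7.0000e-02]
```

```bash
python3 -m jog '{"translation":[[30,-35,-15],[40,-75,-32],[50,-115,-49],[60,-150,-65],[70,-190,-81],[80,-225,-97],[89,-260,-112],[89,-297,-127],[89,-335,-143],[89,-370,-158],[89,-397,-170],[89,-397,-170]],"angular":[[1.3,0,0],[1.3,0,0],[1.3,0,0],[1.3,0,0],[1.3,0,0],[1.3,0,0],[1.3,0,0],[1.3,0,0],[1.3,0,0],[1.3,0,0],[1.3,0,0],[1.3,0,0]],"claw":[0,0,0,0,0,0,0,0,0,0,0,0]}'
python3 - <<'E'
from plant import r,camera
from h import *
s=r.read_state();go(s,[.4845,.3285,.040],75.5)
for n in("side","top"):
    c=camera(n);im=c["img"][:,:,::-1]
    im=im[150:270,180:340] if n=="side" else im[170:290,90:250]
    cv2.imwrite(f"pics/a_{n}.png",cv2.resize(im,(640,480),interpolation=cv2.INTER_CUBIC))
E
```

```text
time_s: 1.2
tcp_pos: [0.4885, 0.3246, 0.3153]
orientation: [-0.432, 0.56, 0.431, 0.56]
contact_force: [-0.0, 0.9, 0.4]
opening: 1.004
trans mm [120.3   5.1   2.8] rot deg [-0.26 -0.03  0.09]
```

View pics/a_side.png

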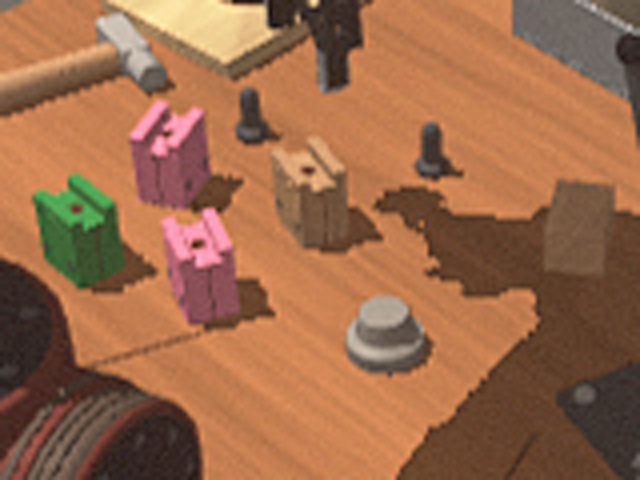

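View pics/a_top.png

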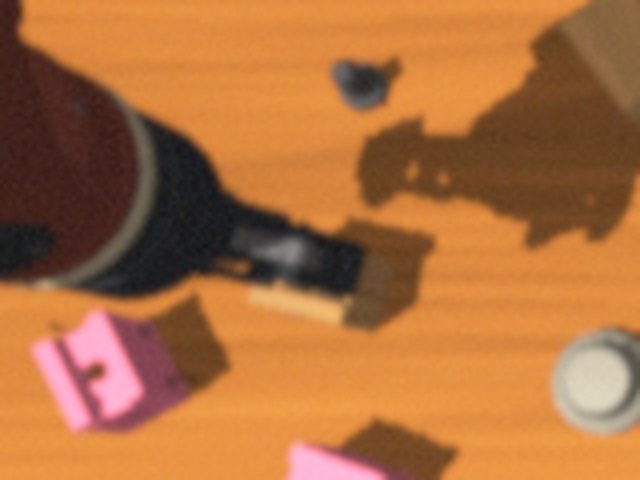

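The side view has the tan box at about (257,198) with the gripper above it, and both neighbouring pinks clear of the finger paths. I'll check that the arm has settled, then descend.

```bash
python3 - <<'E'
from plant import r
from h import *
s=r.read_state();print(s["time_s"]);go(s,[.4845,.3285,.038],75.5)
E
```

```text
1.3
trans mm [122.3   0.9   1. ] rot deg [-0.11 -0.02 -0.05]
```

```bash
python3 -m jog '{"translation":[[20,0,0],[45,0,0],[70,0,0],[90,0,0],[105,0,0],[115,0,0],[122,0,0],[122,0,0],[122,0,0],[122,0,0]],"angular":[[0,0,0],[0,0,0],[0,0,0],[0,0,0],[0,0,0],[0,0,0],[0,0,0],[0,0,0],[0,0,0],[0,0,0]],"claw":[0,0,0,0,0,0,0,0,0,0]}'
python3 -m jog '{"translation":[[0,0,0],[0,0,0],[0,0,0],[0,0,0],[0,0,0],[0,0,0],[0,0,0],[0,0,0],[0,0,0],[0,0,0],[0,0,0],[0,0,0]],"angular":[[0,0,0],[0,0,0],[0,0,0],[0,0,0],[0,0,0],[0,0,0],[0,0,0],[0,0,0],[0,0,0],[0,0,0],[0,0,0],[0,0,0]],"claw":[60,120,180,255,255,255,255,255,255,255,255,255]}'
python3 - <<'E'
from plant import r,camera
from h import *
s=r.read_state();print(s["time_s"],s["tcp_pos"])
for n in("side",):
    c=camera(n);im=c["img"][:,:,::-1]
    im=im[150:270,180:340] if n=="side" else im[170:290,90:250]
    cv2.imwrite(f"pics/b_{n}.png",cv2.resize(im,(640,480),interpolation=cv2.INTER_CUBIC))
E
```

```text
time_s: 2.13
tcp_pos: [0.4849, 0.3287, 0.195]
orientation: [-0.433, 0.558, 0.433, 0.56]
contact_force: [0.3, 0.2, 1.2]
opening: 0.996
time_s: 3.13
tcp_pos: [0.4849, 0.3284, 0.1945]
orientation: [-0.433, 0.558, 0.433, 0.559]
contact_force: [-0.1, 0.8, 6.1]
opening: 0.575
3.1333 [0.48492308 0.32844166 0.19453904]
```

View pics/b_side.png

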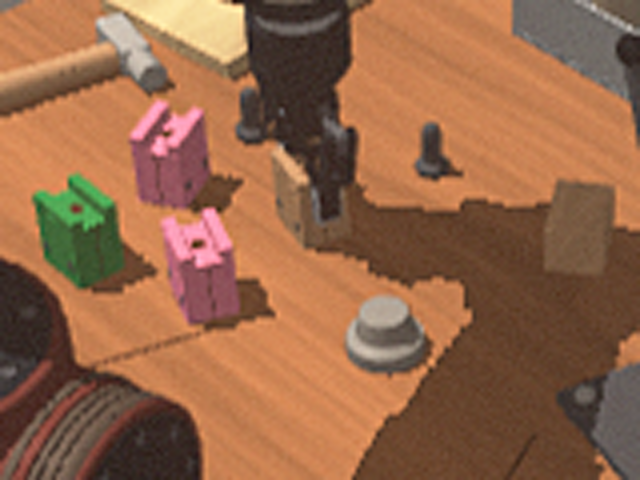

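Opening 0.575 (about 49 mm) and the fingers are across the joint-line faces at side (262,200), so the box is held. I'll lift and work out the route, staying on the robot side of the bar.

```bash
python3 -m jog '{"translation":[[-10,0,0],[-35,0,0],[-65,0,0],[-90,0,0],[-100,0,0],[-100,0,0],[-100,0,0]],"angular":[[0,0,0],[0,0,0],[0,0,0],[0,0,0],[0,0,0],[0,0,0],[0,0,0]],"claw":[255,255,255,255,255,255,255]}'
python3 - <<'E'
from plant import r
from h import *
s=r.read_state();print(s["tcp_pos"],s["joints"])
for x,z in((-100,.1),(-45,.1),(-45,.036)): go(s,jig(x/1e3,0,z+.1945),75.7,0)
E
```

```text
time_s: 3.77
tcp_pos: [0.4845, 0.3282, 0.2931]
orientation: [-0.433, 0.559, 0.433, 0.559]
contact_force: [0.1, -0.4, -2.2]
opening: 0.576
[0.48447636 0.32824005 0.29311472] [ 3.72146140e-01  6.80650543e-02 -1.43121716e-01  1.35978287e+00
  6.63171243e-05  6.24700563e-01]
trans mm [  -1.4  -41.7 -383.3] rot deg [-0.17 -0.   -0.01]
trans mm [  -1.4  -96.7 -383.1] rot deg [-0.17 -0.   -0.01]
trans mm [  62.6  -96.7 -383.1] rot deg [-0.17 -0.   -0.01]
```

```bash
python3 -m jog '{"translation":[[0,-3,-25],[0,7,-63],[0,9,-102],[0,10,-141],[0,5,-180],[0,-2,-219],[0,-10,-258],[0,-20,-297],[0,-30,-336],[0,-40,-370],[0,-42,-383],[0,-42,-383]],"angular":[[0,0,0],[0,0,0],[0,0,0],[0,0,0],[0,0,0],[0,0,0],[0,0,0],[0,0,0],[0,0,0],[0,0,0],[0,0,0],[0,0,0]],"claw":[255,255,255,255,255,255,255,255,255,255,255,255]}'
python3 -m jog '{"translation":[[0,-15,0],[0,-35,0],[0,-50,0],[0,-55,0],[20,-55,0],[40,-55,0],[55,-55,0],[60,-55,0],[60,-55,0],[60,-55,0]],"angular":[[0,0,0],[0,0,0],[0,0,0],[0,0,0],[0,0,0],[0,0,0],[0,0,0],[0,0,0],[0,0,0],[0,0,0]],"claw":[255,255,255,255,255,255,255,255,255,255]}'
python3 - <<'E'
from plant import r,camera
from h import *
s=r.read_state();print(s["time_s"],s["tcp_pos"])
go(s,jig(-.018,0,.036+.1945),75.7,0)
for n in("side","top"):
    c=camera(n);im=c["img"][:,:,::-1]
    im=im[145:305,290:430] if n=="side" else im[150:275,265:425]
    cv2.imwrite(f"pics/c_{n}.png",cv2.resize(im,None,fx=4,fy=4,interpolation=cv2.INTER_CUBIC)[:600])
E
```

```text
time_s: 4.77
tcp_pos: [0.4288, -0.0555, 0.2915]
orientation: [-0.431, 0.561, 0.433, 0.559]
contact_force: [0.0, 1.0, -1.5]
opening: 0.576
time_s: 5.6
tcp_pos: [0.4825, -0.0662, 0.2336]
orientation: [-0.433, 0.559, 0.434, 0.559]
contact_force: [0.2, -0.2, -1.1]
opening: 0.575
5.6 [ 0.48248981 -0.06623729  0.23363079]
trans mm [  3.1 -27.1  -0.6] rot deg [-0.13  0.02 -0.05]
```

View pics/c_side.png

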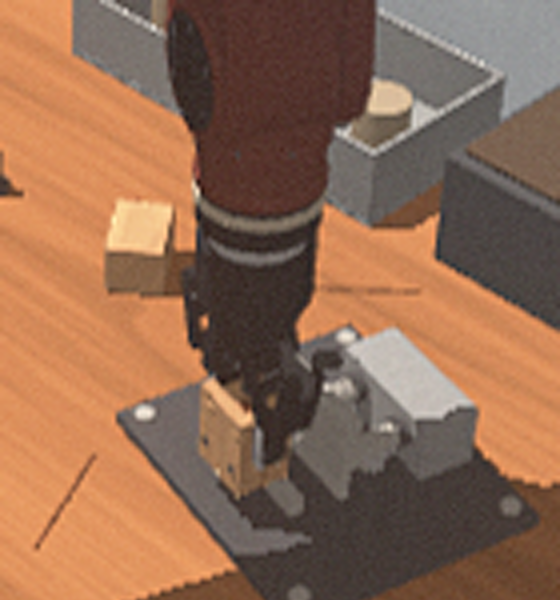

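View pics/c_top.png

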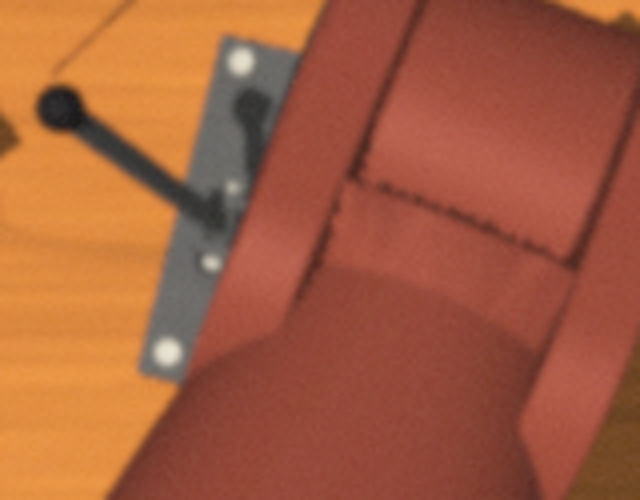

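Side view: the box is held upright at about crop (245,440), over the lip and short of the plate; the keeper and bar are clear. The arm covers the jig in the top view. Now I'll press the plate back.

```bash
python3 -m jog '{"translation":[[2,-8,0],[4,-16,0],[4,-22,0],[4,-27,0],[4,-31,0],[4,-35,0],[4,-39,0],[4,-43,0],[4,-47,0],[4,-50,0],[4,-50,0],[4,-50,0]],"angular":[[0,0,0],[0,0,0],[0,0,0],[0,0,0],[0,0,0],[0,0,0],[0,0,0],[0,0,0],[0,0,0],[0,0,0],[0,0,0],[0,0,0]],"claw":[255,255,255,255,255,255,255,255,255,255,255,255]}'
python3 - <<'E'
from plant import r,camera
from h import *
s=r.read_state();print(s["time_s"],s["tcp_pos"],s["contact_force"],s["wrist_torque"])
go(s,jig(.004,0,.012+.1945),75.7,0)
for n in("side",):
    c=camera(n);im=c["img"][:,:,::-1]
    im=im[195:305,310:430]
    cv2.imwrite(f"pics/d_{n}.png",cv2.resize(im,None,fx=6,fy=6,interpolation=cv2.INTER_CUBIC)[:600])
E
```

```text
time_s: 6.7
tcp_pos: [0.5303, -0.079, 0.2294]
orientation: [-0.432, 0.56, 0.434, 0.558]
contact_force: [-8.4, 1.2, 2.8]
opening: 0.57
6.7 [ 0.5302938  -0.07899047  0.22944576] [-8.3525308   1.16365111  2.82939616] [ 0.23443556  1.68384221 -0.15254342]
trans mm [22.9  0.3 -0.1] rot deg [-0.18 -0.01 -0.22]
```

View pics/d_side.png

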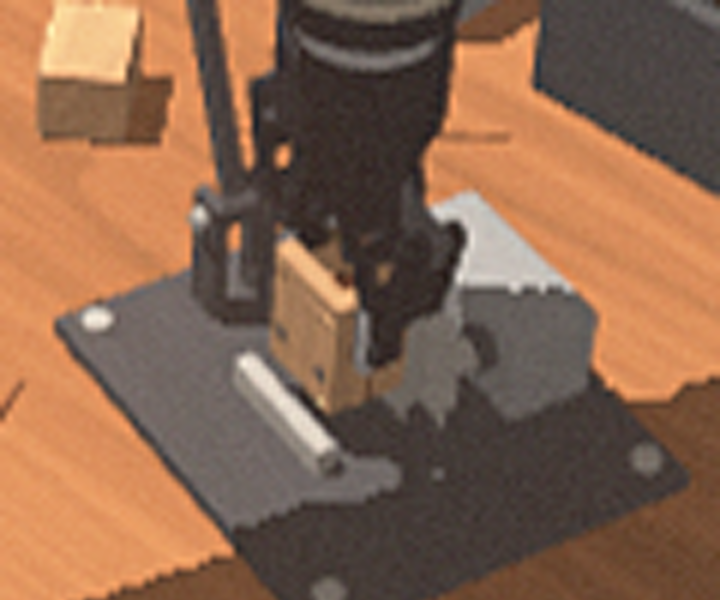

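```bash
python3 -m jog '{"translation":[[0,-3,0],[0,-6,0],[0,-6,0],[0,-6,0]],"angular":[[0,0,0],[0,0,0],[0,0,0],[0,0,0]],"claw":[255,255,255,255]}'
python3 - <<'E'
from plant import r,camera
from h import *
s=r.read_state();print(s["time_s"],s["tcp_pos"],s["contact_force"])
go(s,jig(.010,0,.012+.1945),75.7,0)
c=camera("side");im=c["img"][:,:,::-1]
def inv(p):
    d=p[:2]-jig(0,0,0)[:2];a=np.radians(14.3);return (np.array([d[0]*np.cos(a)-d[1]*np.sin(a),d[0]*np.sin(a)+d[1]*np.cos(a)])*1000).round(1)
for q,z in (((268,345),.035),((325,412),.035),((358,312),.097),((280,235),.097)):
    print(q,inv(ray(c,(310+q[0]/6,195+q[1]/6),z)))
for q in((252,352),(343,457)): print("lip inner top",inv(ray(c,(310+q[0]/6,195+q[1]/6),.026)))
cv2.imwrite(f"pics/e_side.png",cv2.resize(im[195:305,310:430],None,fx=6,fy=6,interpolation=cv2.INTER_CUBIC)[:600])
E
```

```text
time_s: 7.08
tcp_pos: [0.5359, -0.0804, 0.2294]
orientation: [-0.432, 0.56, 0.434, 0.558]
contact_force: [-10.9, 1.1, 3.7]
opening: 0.575
7.0833 [ 0.53593063 -0.08044379  0.22939318] [-10.9041259    1.06972862   3.66488372]
trans mm [22.9  0.1 -0.1] rot deg [-0.18 -0.01 -0.24]
(268, 345) [-14.7  24.9]
(325, 412) [-16.2 -24.9]
(358, 312) [ -8.1 -32. ]
(280, 235) [-10.   27.8]
lip inner top [-18.   32.6]
lip inner top [-19.4 -45.4]
```

View pics/e_side.png

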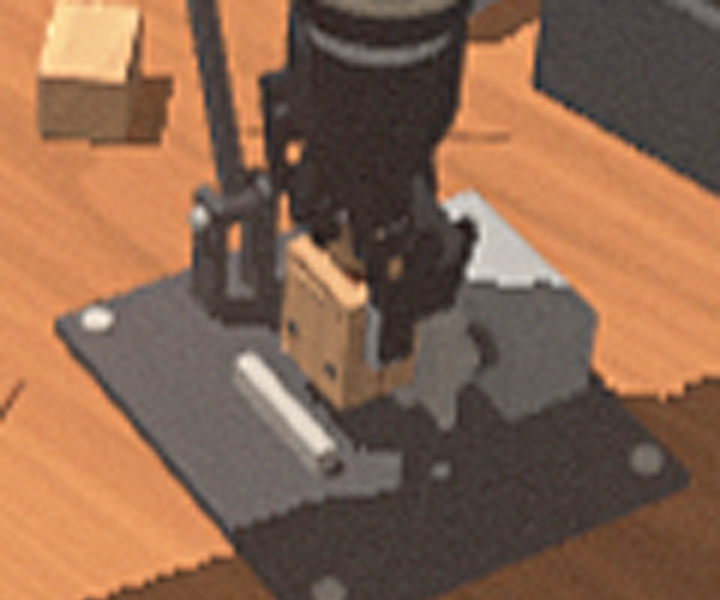

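Now the box clears the lip by about 10 mm and is centred in y. I'll lower it 22 mm.

```bash
python3 -m jog '{"translation":[[4,0,0],[8,0,0],[12,0,0],[15,0,0],[18,0,0],[20,0,0],[22,0,0],[22,0,0],[22,0,0]],"angular":[[0,0,0],[0,0,0],[0,0,0],[0,0,0],[0,0,0],[0,0,0],[0,0,0],[0,0,0],[0,0,0]],"claw":[255,255,255,255,255,255,255,255,255]}'
python3 - <<'E'
from plant import r,camera
from h import *
s=r.read_state();print(s["time_s"],s["tcp_pos"],s["contact_force"],s["wrist_torque"])
c=camera("side");im=c["img"][:,:,::-1]
cv2.imwrite(f"pics/f_side.png",cv2.resize(im[195:305,310:430],None,fx=6,fy=6,interpolation=cv2.INTER_CUBIC)[:600])
E
```

```text
time_s: 7.88
tcp_pos: [0.5356, -0.0803, 0.2069]
orientation: [-0.432, 0.56, 0.434, 0.558]
contact_force: [-10.5, 1.9, 2.2]
opening: 0.574
7.8833 [ 0.53559605 -0.08033353  0.20690834] [-10.47987855   1.87503707   2.19737693] [ 0.23490588  1.76439336 -0.17852236]
```

View pics/f_side.png

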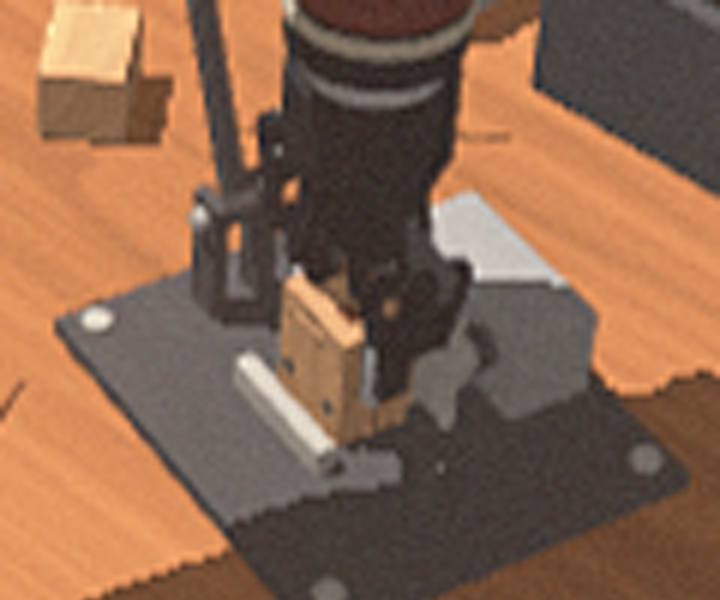

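```bash
python3 -m jog '{"translation":[[0.5,0,0],[1,0,0],[1.5,0,0],[1.5,0,0],[1.5,0,0]],"angular":[[0,0,0],[0,0,0],[0,0,0],[0,0,0],[0,0,0]],"claw":[255,255,255,255,255]}'
python3 -m jog '{"translation":[[0,3,0],[0,6,0],[0,8,0],[0,8,0],[0,8,0]],"angular":[[0,0,0],[0,0,0],[0,0,0],[0,0,0],[0,0,0]],"claw":[255,255,255,255,255]}'

```

```text
time_s: 8.35
tcp_pos: [0.5358, -0.0804, 0.2066]
orientation: [-0.432, 0.56, 0.434, 0.558]
contact_force: [-14.0, 2.4, 11.0]
opening: 0.574
time_s: 8.77
tcp_pos: [0.5286, -0.0785, 0.2066]
orientation: [-0.432, 0.56, 0.434, 0.559]
contact_force: [-8.9, 1.7, 6.1]
opening: 0.578
```

The box is on the bed: the downward force rose and z stopped at 0.2066. Releasing.

```bash
python3 -m jog '{"translation":[[0,0,0],[0,0,0],[0,0,0],[0,0,0],[0,0,0],[0,0,0],[0,0,0],[0,0,0],[0,0,0],[0,0,0]],"angular":[[0,0,0],[0,0,0],[0,0,0],[0,0,0],[0,0,0],[0,0,0],[0,0,0],[0,0,0],[0,0,0],[0,0,0]],"claw":[60,40,20,0,0,0,0,0,0,0]}'
python3 -m jog '{"translation":[[-10,0,0],[-30,0,0],[-60,0,0],[-95,0,0],[-130,0,0],[-165,0,0],[-195,0,0],[-215,0,0],[-220,0,0],[-220,0,0]],"angular":[[0,0,0],[0,0,0],[0,0,0],[0,0,0],[0,0,0],[0,0,0],[0,0,0],[0,0,0],[0,0,0],[0,0,0]],"claw":[0,0,0,0,0,0,0,0,0,0]}'
python3 - <<'E'
from plant import r,camera
from h import *
s=r.read_state();print(s["time_s"],s["tcp_pos"],s["contact_force"])
for n in("side","top"):
    c=camera(n);im=c["img"][:,:,::-1]
    im=im[195:305,310:430] if n=="side" else im[150:275,265:425]
    cv2.imwrite(f"pics/g_{n}.png",cv2.resize(im,None,fx=4.8,fy=4.8,interpolation=cv2.INTER_CUBIC)[:600])
E
```

```text
time_s: 9.6
tcp_pos: [0.5292, -0.0788, 0.2062]
orientation: [-0.433, 0.559, 0.433, 0.559]
contact_force: [0.5, 1.4, 0.4]
opening: 0.998
time_s: 10.43
tcp_pos: [0.5294, -0.0789, 0.4285]
orientation: [-0.434, 0.558, 0.432, 0.56]
contact_force: [-0.0, 0.6, 0.3]
opening: 1.003
10.4333 [ 0.52943828 -0.07888947  0.42853098] [-0.01401023  0.64280717  0.29126893]
```

View pics/g_side.png

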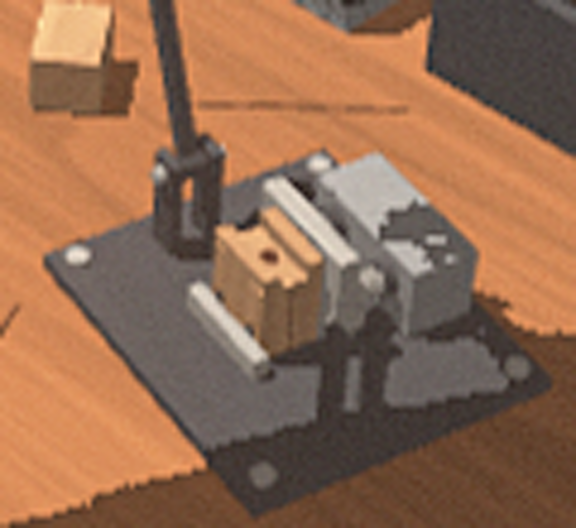

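View pics/g_top.png

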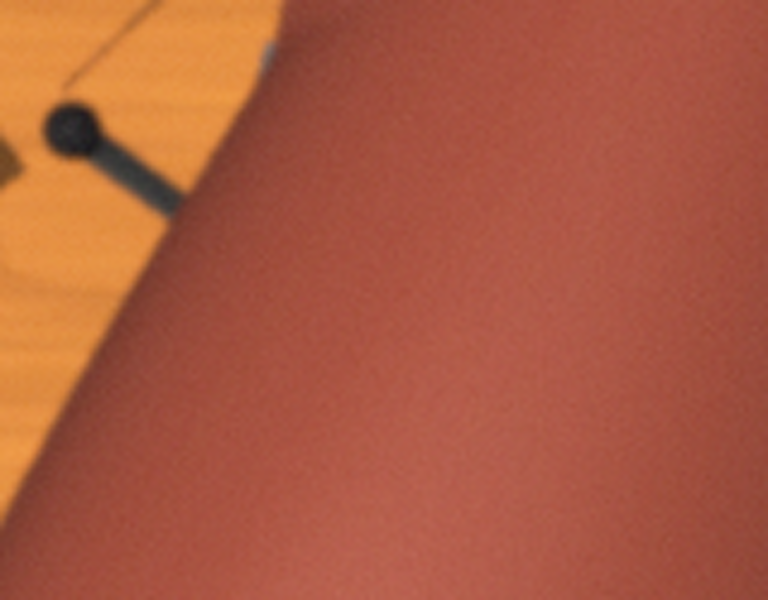

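The side view shows the box upright between lip and plate with the groove in line with the keeper. Crop: hole (270,257), plate against the box, bar still up. Next I'll check the seat numerically and plan the bar push.

```bash
python3 - <<'E'
from plant import r,camera
from h import *
s=r.read_state()
c=camera("side")
def inv(p):
    d=p[:2]-jig(0,0,0)[:2];a=np.radians(14.3);return (np.array([d[0]*np.cos(a)-d[1]*np.sin(a),d[0]*np.sin(a)+d[1]*np.cos(a)])*1000).round(1)
f=lambda q,z:inv(ray(c,(310+q[0]/4.8,195+q[1]/4.8),z))
print("hole",f((270,257),.064),"box top corners",f((214,228),.074),f((262,290),.074),f((324,258),.074),"plate top",f((265,182),.08),f((340,264),.08),"bed",f((44,260),.012),f((255,514),.012))
for y,z in((0,.488),(.215,.488),(.215,.401),(.09,.401)): go(s,jig(0,y,z),75.7,0)
E
```

```text
hole [ 2.7 -3.1] box top corners [-18.   23.6] [-22.5 -32.3] [ 21.7 -27.4] plate top [24.5 37. ] [ 22.5 -41.1] bed [-79.7 106.2] [ -81.7 -122.8]
trans mm [-62.6   3.3  -0. ] rot deg [-0.17  0.01 -0.06]
trans mm [-62.6   3.9 215. ] rot deg [-0.17  0.01 -0.06]
trans mm [ 24.4   3.8 215. ] rot deg [-0.17  0.01 -0.06]
trans mm [24.4  3.4 90. ] rot deg [-0.17  0.01 -0.06]
```

Allowing for the side view's bias (the bed reads about 8 mm low in y), the box is within about 5 mm of centre. Now moving round to the outside of the knob.

```bash
python3 -m jog '{"translation":[[-20,3,0],[-50,3,0],[-63,3,10],[-63,3,35],[-63,3,70],[-63,3,105],[-63,3,140],[-63,4,175],[-63,4,205],[-63,4,215],[-63,4,215],[-63,4,215]],"angular":[[0,0,0],[0,0,0],[0,0,0],[0,0,0],[0,0,0],[0,0,0],[0,0,0],[0,0,0],[0,0,0],[0,0,0],[0,0,0],[0,0,0]],"claw":[0,0,0,128,255,255,255,255,255,255,255,255]}'
python3 -m jog '{"translation":[[20,0,0],[45,0,0],[70,0,0],[85,0,0],[87,0,0],[87,0,0]],"angular":[[0,0,0],[0,0,0],[0,0,0],[0,0,0],[0,0,0],[0,0,0]],"claw":[255,255,255,255,255,255]}'
python3 - <<'E'
from plant import r,camera
from h import *
s=r.read_state();print(s["time_s"],s["tcp_pos"],s["contact_force"],s["opening"])
go(s,jig(0,.09,.401),75.7,0)
for n in("side","top"):
    c=camera(n);im=c["img"][:,:,::-1]
    im=im[125:305,260:440] if n=="side" else im[130:280,225:425]
    cv2.imwrite(f"pics/i_{n}.png",cv2.resize(im,None,fx=3.3,fy=3.3,interpolation=cv2.INTER_CUBIC)[:600])
E
```

```text
time_s: 11.58
tcp_pos: [0.579, 0.1304, 0.4879]
orientation: [-0.433, 0.559, 0.434, 0.558]
contact_force: [0.5, -0.5, -0.2]
opening: 0.008
time_s: 12.08
tcp_pos: [0.5787, 0.1291, 0.4013]
orientation: [-0.432, 0.56, 0.433, 0.559]
contact_force: [0.2, -0.3, 0.4]
opening: -0.0
12.0833 [0.57866463 0.12905239 0.40129493] [ 0.2184225  -0.27913448  0.41713233] -0.00030060434081192084
trans mm [   0.4   -0.7 -123.6] rot deg [-0.26 -0.04 -0.11]
```

View pics/i_side.png

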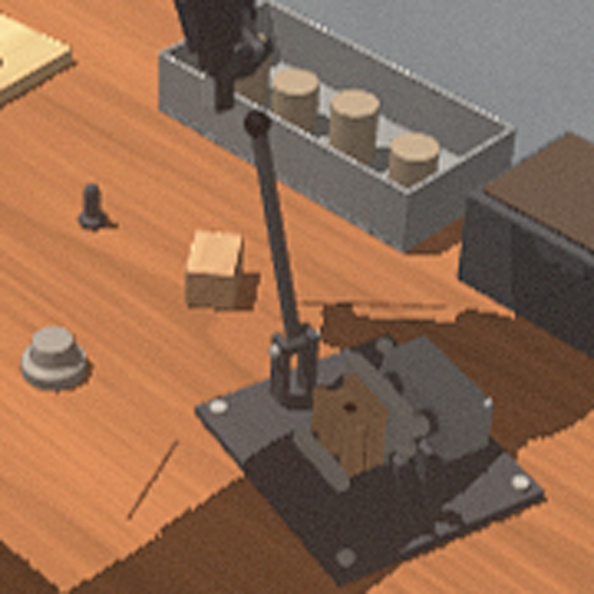

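View pics/i_top.png

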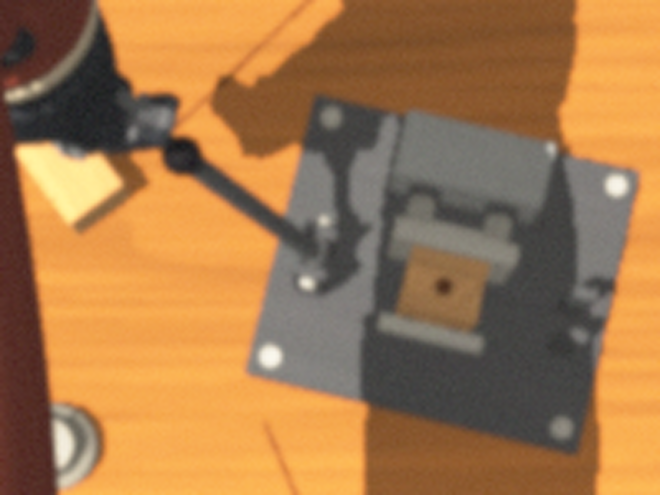

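```bash
python3 - <<'E'
from plant import camera
from h import *
T=camera("top");S=camera("side")
print("tip px expected",(proj(T,jig(0,.215,.235))-[225,130])*3.3,(proj(S,jig(0,.215,.228))-[260,125])*3.3)
def inv(p):
    d=p[:2]-jig(0,0,0)[:2];a=np.radians(14.3);return (np.array([d[0]*np.cos(a)-d[1]*np.sin(a),d[0]*np.sin(a)+d[1]*np.cos(a)])*1000).round(1)
p=tri(T,(225+180/3.3,130+155/3.3),S,(260+257/3.3,125+124/3.3));print("knob",inv(p),p[2])
print("hole",inv(ray(T,(225+443/3.3,130+287/3.3),.064)))
cs=[inv(ray(T,(225+a/3.3,130+b/3.3),.074)) for a,b in((412,247),(490,266),(476,332),(397,313))];print(cs)
E
```

```text
tip px expected [ 75.66128184 138.24414934] [215.20402522 107.90968557]
knob [  3.6 156.9] 0.24458830930772738
hole [-0.3  0.2]
[array([18.3, 25.6]), array([ 18.1, -25.3]), array([-25.3, -26.1]), array([-25.2,  25.2])]
```

```bash
python3 -m jog '{"translation":[[-6,0,-3],[-12,0,-9],[-12,0,-17],[-12,0,-25],[-12,0,-33],[-12,0,-41],[-12,0,-49],[-12,0,-57],[-12,0,-65],[-12,0,-65]],"angular":[[0,0,0],[0,0,0],[0,0,0],[0,0,0],[0,0,0],[0,0,0],[0,0,0],[0,0,0],[0,0,0],[0,0,0]],"claw":[255,255,255,255,255,255,255,255,255,255]}'
python3 - <<'E'
from plant import r,camera
from h import *
s=r.read_state();print(s["contact_force"])
for n in("side","top"):
    c=camera(n);im=c["img"][:,:,::-1]
    im=im[125:305,260:440] if n=="side" else im[130:280,225:425]
    cv2.imwrite(f"pics/j_{n}.png",cv2.resize(im,None,fx=3.3,fy=3.3,interpolation=cv2.INTER_CUBIC)[:600])
E
```

```text
time_s: 13.12
tcp_pos: [0.5625, 0.066, 0.4141]
orientation: [-0.433, 0.559, 0.433, 0.559]
contact_force: [0.7, 0.6, 0.5]
opening: 0.0
[0.7221978  0.64544942 0.52687228]
```

View pics/j_side.png

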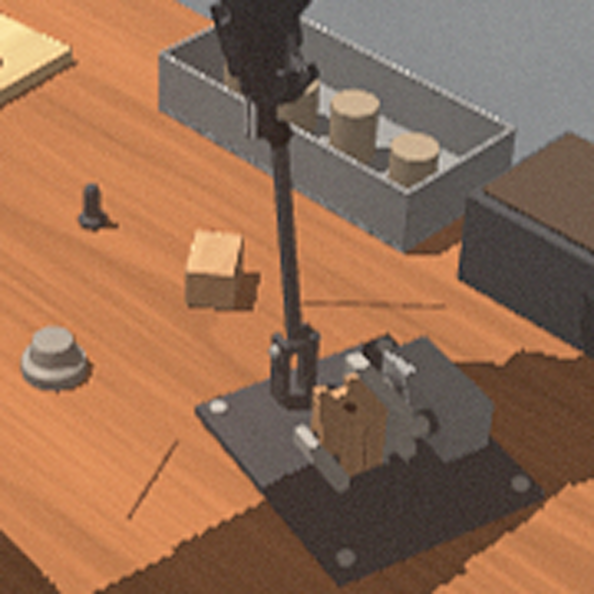

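View pics/j_top.png

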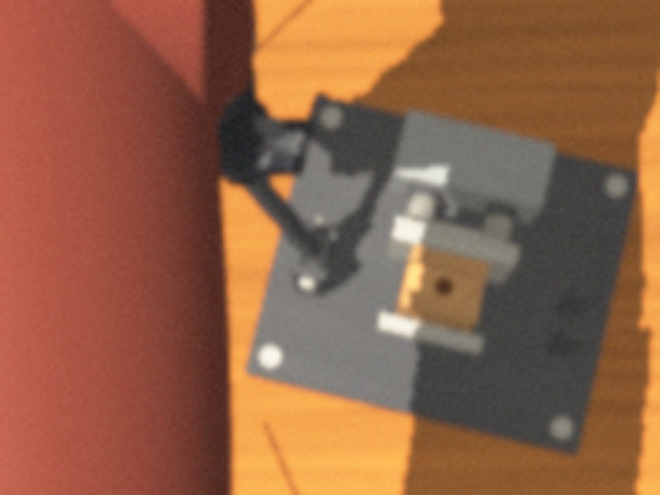

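The fingers are behind the knob (side crop 265,130) and the bar is coming up. Continuing past upright.

```bash
python3 -m jog '{"translation":[[0,0,-7],[0,0,-14],[0,0,-21],[0,0,-28],[0,0,-35],[0,0,-42],[0,0,-49],[0,0,-56],[0,0,-62],[0,0,-66],[0,0,-66]],"angular":[[0,0,0],[0,0,0],[0,0,0],[0,0,0],[0,0,0],[0,0,0],[0,0,0],[0,0,0],[0,0,0],[0,0,0],[0,0,0]],"claw":[255,255,255,255,255,255,255,255,255,255,255]}'
python3 - <<'E'
from plant import r,camera
from h import *
s=r.read_state();print(s["contact_force"])
for n in("side","top"):
    c=camera(n);im=c["img"][:,:,::-1]
    im=im[125:305,260:440] if n=="side" else im[130:280,225:425]
    cv2.imwrite(f"pics/k_{n}.png",cv2.resize(im,None,fx=3.3,fy=3.3,interpolation=cv2.INTER_CUBIC)[:600])
E
```

```text
time_s: 14.13
tcp_pos: [0.5462, 0.0027, 0.4142]
orientation: [-0.433, 0.559, 0.433, 0.559]
contact_force: [0.4, 0.5, 0.5]
opening: -0.001
[0.40096935 0.49544564 0.53244304]
```

View pics/k_side.png

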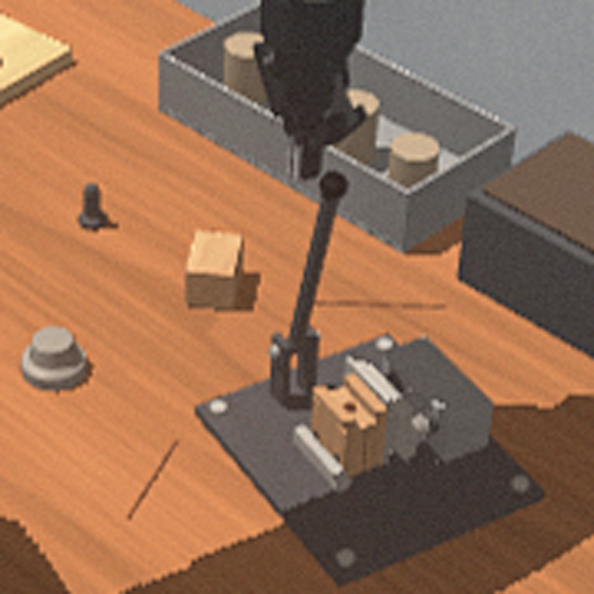

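The bar is past upright and falling (knob at crop 333,185). I'll back the gripper off and let it fall.

```bash
python3 -m jog '{"translation":[[0,0,10],[-20,0,25],[-50,0,45],[-60,0,80],[-60,0,110],[-60,0,130],[-60,0,130],[-60,0,130],[-60,0,130],[-60,0,130],[-60,0,130],[-60,0,130]],"angular":[[0,0,0],[0,0,0],[0,0,0],[0,0,0],[0,0,0],[0,0,0],[0,0,0],[0,0,0],[0,0,0],[0,0,0],[0,0,0],[0,0,0]],"claw":[255,255,255,255,255,255,255,255,255,255,255,255]}'
python3 -m jog '{"translation":[[0,0,0],[0,0,0],[0,0,0],[0,0,0],[0,0,0],[0,0,0],[0,0,0],[0,0,0],[0,0,0],[0,0,0],[0,0,0],[0,0,0]],"angular":[[0,0,0],[0,0,0],[0,0,0],[0,0,0],[0,0,0],[0,0,0],[0,0,0],[0,0,0],[0,0,0],[0,0,0],[0,0,0],[0,0,0]],"claw":[255,255,255,255,255,255,255,255,255,255,255,255]}'
python3 - <<'E'
from plant import r,camera
from h import *
s=r.read_state();print(s["time_s"],s["contact_force"])
for n in("side","top"):
    c=camera(n);im=c["img"][:,:,::-1]
    cv2.imwrite(f"pics/l_{n}f.png",im)
    im=im[185:305,310:430] if n=="side" else im[150:275,295:425]
    cv2.imwrite(f"pics/l_{n}.png",cv2.resize(im,None,fx=4.8,fy=4.8,interpolation=cv2.INTER_CUBIC)[:600])
E
```

```text
time_s: 15.23
tcp_pos: [0.5788, 0.1288, 0.4743]
orientation: [-0.433, 0.559, 0.433, 0.559]
contact_force: [-0.3, -0.5, -0.1]
opening: 0.002
time_s: 16.23
tcp_pos: [0.5788, 0.1294, 0.4742]
orientation: [-0.433, 0.559, 0.433, 0.559]
contact_force: [0.0, -0.1, -0.5]
opening: 0.0
16.2333 [ 0.03932699 -0.1070929  -0.47286315]
```

View pics/l_side.png

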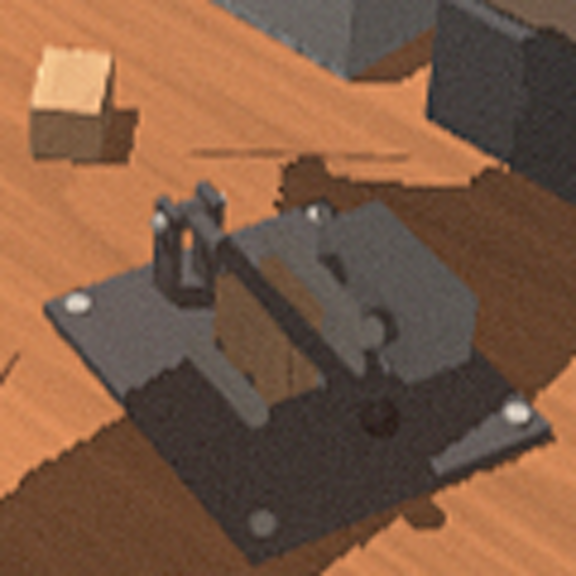

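View pics/l_top.png

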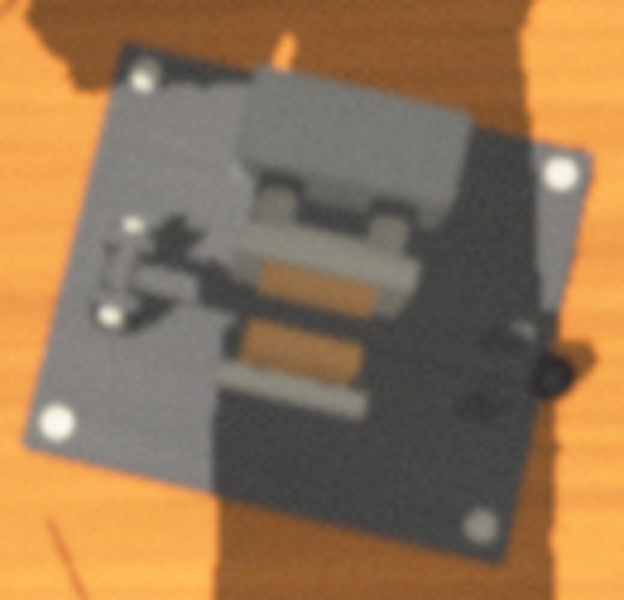

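View pics/l_sidef.png

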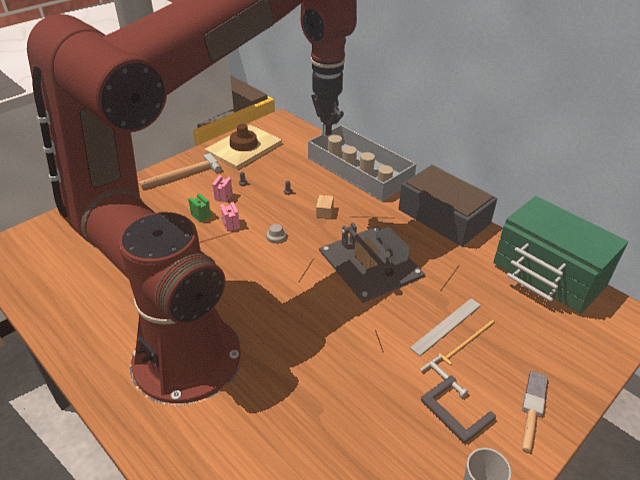

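Both views show the bar lying in the groove and the keeper, with the knob at top crop (550,377) and the bystanders where they were. I'll check the bar's level from the knob height, then hand in.

```bash
python3 - <<'E'
from plant import r,camera,order
from h import *
T=camera("top");S=camera("side")
p=tri(T,(295+550/4.8,150+377/4.8),S,(310+381/4.8,185+417/4.8));print(p,jig(0,-.108,.069))
print("bar angle",(p[2]-.069)/.193, r.read_state()["contact_force"])
if abs(p[2]-.069)<.015: order.job_done();print("done")
E
```

```text
[ 0.50103244 -0.18413253  0.06710314] [ 0.49932411 -0.1826537   0.069     ]
bar angle -0.009828292243748928 [ 0.257542    0.23690176 -0.10507545]
the job is handed in; nothing more can be done
done
```

The core box is in the squeeze jig with the hold-down bar down in its groove and the keeper, and the job is handed in at about 16 s of the 51 s allowed. I gripped the box across its joint-line faces and used it to press the sprung plate back. I lowered it behind the lip onto the bed, let go so the plate closed on it, then tipped the bar over with the closed fingers from outside the knob.

**Last checks:**
- **Box:** before the bar was tipped, the top view put the hole in the groove floor within 1 mm of the seat centre, and the box's sides looked square to the jig. The last pictures show the box still standing between the lip and the plate.
- **Bar:** the knob sits at 67 mm height against 69 mm for level, so the bar is about 0.01 rad off level. The views show it in the groove and the keeper.
- **Robot and bench:** the arm had backed off and felt no contact, and the bystanders look unmoved.

**Disagreements:**
- **Side view:** it put the box about 3 mm off centre in y, but it also read the bed about 8 mm low in y, so I relied on the top view.
- **Top-face corners:** in the top view they sat about 3 mm towards the lip in x, while the hole read 0.
- **Plate travel:** I could not read this directly and judged it from the pictures.

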